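# Hang a roller-hung vial cassette on the sampler's sloping infeed rail

### The arm

A 6-joint arm with a two-finger parallel gripper is mounted at the origin on the work surface. World frame = base frame: x ahead of the robot, y to its left, z up, the work surface at z = 0. Lengths are in m, angles in rad, forces in N, time in s.
With the tool pointing down it reaches from about 0.375 to 0.9 m from the base axis. Payload 3.1 kg.
Tool frame: the origin (TCP) lies between the finger pads; the fingertips stand 11 mm ahead of it and the grasp point (between the pads) lies 8 mm behind it; z points along the fingers, y is the line along which they close (so a half turn about z gives the same grasp; the last joint's range is limited). The gripper opens to 87 mm and grips with 3 to 60 N. Pads are 19 mm wide; open, the fingers measure 117 mm over their backs; the gripper's body (75 mm by 190 mm) begins 51 mm behind the grasp point.
Start: joints at [-1.431, 0.527, 1.433, -0, 1.181, -0.178], TCP at [0.195, -0.594, 0.207] pointing down, gripper open.
Joint ranges: [-3.08, 3.08], [-0.75, 2.2], [0.22, 2.44], [-1.43, 4.57], [0, 2.65], [-2.85, 2.85]. Speed limits (rad/s): [2.79, 2.79, 3.14, 3.14, 3.14, 3.14].

### API

Orientations are given as a unit quaternion [x, y, z, w].
In Python, from rig import robot gives the robot as it stands.
- The arm moves only by the tool move_arm, never from a script. Its argument "moves" is text: rows parted by semicolons, each of 7 numbers parted by spaces: the shift along the tool's x, y, z in units of 100 mm (1.0 is 100 mm), then the turn, a rotation vector about the tool's x, y, z in units of 90 degrees (1.0 is 90 degrees), then the opening, from 0 (shut) to 1 (fully open). A call has 1 to 12 rows; each row is the pose to reach, as a shift and turn from the pose commanded when the call began, along the tool's axes at that moment; what a row does not reach only later rows make up. A row lasts 1/10 s, in which the tool goes at most 50 mm and 8.59 degrees, less where a joint would pass 70% of its speed; a pose out of reach is approached as far as the arm can. A call with a number of a shift or a turn outside -1 to 1 is refused whole. A call with a gripper value outside its range is refused whole. The fingers move at their own pace and stop on an object; "squeeze" is the grip in N (left out, the last holds). Time passes only in rows, so rows that repeat a pose let the fingers close. It gives the time, the measured TCP pose, the force, the opening and the grip force at its end, in the units of the state.
- robot.get_obs(): the state, without advancing time (a new reading comes with each control period).
- robot.camera(name): name is "scene" or "side" or "wrist"; returns a dict with "image" (420x560x3 uint8, red, green, blue), "intrinsics" (3x3 intrinsics, pixels), "dist_coeffs" ([k1, k2, p1, p2, k3] as OpenCV has them; the pictures are not rectified), "extrinsics" (4x4, takes a point from world to camera coordinates). Camera axes: x right, y up, looking along -z (the intrinsics and any distortion apply to the point x, -y, -z); pixel columns grow to the right and rows downward; lengths in m; the calibration is good to about 2 mm. A picture is of the moment at which its call begins. There is no depth.
- robot.hand_in(): hands the job in; it is judged then, once.
The state is a dict: "time": time; "q": joint angles; "joint_velocities": joint speeds; "joint_torque": joint torques, N m; "position": TCP position; "tool_rot": TCP orientation; "ft_force": force on the tool from outside, world axes, zero at the start; "moment": the same for the moment, N m; "grip_width": finger opening in m; "grip_force": force on a finger pad.
Only numpy, scipy, OpenCV 4.12 (cv2) and the standard library are available. Lean on these libraries where they do the work, as an engineer would, in place of code of your own. Each camera call takes 0.05 s, during which the arm holds its last target. There are 200 camera calls.

### The job

A vial cassette with a roller hanger is lying on its face on the bench. Stand it gently upright on its base on the bench and let go, then pick it up again (the black grip on top is made for it), hook its two rollers over the upper end of the sloping rail, lower it softly and let go there, so that it rolls down untouched and comes to rest hanging against the rubber stop. Leave the vial rack, bottle and beaker where they stand.

Things in the scene. Friction and masses are not known exactly. Their poses are not given: they have to be found in the camera images.
- cassette: The cassette, 0.3 to 0.45 kg, 180 mm high, 40 by 60. Origin: centre of its underside; +z up when it stands; +y along the rail when hung; +x its back, where the throat under the rollers is open for the rail to enter. It starts lying on its front: x up, z level, to the right (-y of the world), 8 degrees outward to 59 degrees round towards the robot. Stands stably on its base. Centre of mass: x -4, y 0, z 61 mm.
- block (a point): Centre of the cassette's grey block holding six capped vials: x -17 to +20, y -30 to +30, z 0 to 62 mm of the cassette; caps up to z 74. Taking it across its ends (60 mm, along y) is a good grasp for standing it up. A 3 mm steel hanger plate covers the front: x -20 to -17, y -30 to +30, z 0 to 136.
- hook (a point): Point of the cassette at x -4, y 0, z 100 mm, in the throat; on the rail's axis when both rollers sit. The two grooved white rollers turn freely on the plate: x -13 to +5, y -16 and +16, z 117, radius 14.5 (tops z 131; rims reach down to z 102). To hook on, hold it 8 to 15 mm higher than seated, move it sideways along its +x over the rail, then lower.
- grip (a point): Point at the height to pinch the black grip on top of the cassette: x -14, y 0, z 162 mm. The grip is a block x -20 to -8 (12 mm thick), y -25 to +25, z 134 to 180 mm of the cassette.
- rail: Fixed round steel rail, 12 mm diameter, sloping 0.14 rad. Origin on its axis at mid-length; +y along it downhill, +x level, square to it, away from the robot, +z square to both, up. Held only at its ends; clear from y -165 mm (upper clamp) to the rubber stop face at y +148. A hung cassette's axes lie along the rail's (or turned half round: that fits too); it rolls, damped, at about 0.06 m/s.
- rail_upper (a point): Point on the rail's axis at y -100 mm: a good place for the hook point when hanging the cassette on (upper end means hook point at y below -50 mm).
- rail_parked (a point): Point on the rail's axis at y +118 mm: the hook point lies here when the cassette rests against the rubber stop.
- stand: Fixed stand of the rail. Origin: bench level under mid-rail (axis 172 mm up there); x, y level, like the rail's. Base plate x +-60, y +-200 mm, 10 mm thick; posts 30 mm square at y -180 (211 mm high) and y +182 (162); white sampler module x -50 to +150, y +210 to +380, 122 mm high.
- vial_rack: Bystander: plain grey bench rack with 15 capped vials and no hanger, 60 by 110 mm (its x, y), 70 mm high, standing loose. Origin under its middle.
- eluent_bottle: Bystander: bottle with a red cap, 68 mm diameter, 140 mm high, standing loose. Origin under its middle.
- beaker: Bystander: glass beaker, 68 mm diameter, 85 mm high, standing loose. Origin under its middle.
Mind the look-alikes: they are no part of the job. Leave any green or orange look-alike of the cassette alone.

How it is judged:
On the way, in this order (a step that is already met when the one before it is completed fails the run):
1. the cassette stands upright on its base on the bench, let go (angle between cassette's own z axis and vertical below 0.08 rad and height (world z) of cassette below 0.008 m and linear speed of cassette below 0.02 m/s and contact force between each of the arm, the fingers and cassette below 0.05 N), for 0.3 s.
2. it hangs by its rollers on the upper end of the rail, let go there (x of hook in the frame of rail between -0.005 and 0.005 m and z of hook in the frame of rail between -0.005 and 0.005 m and angle between the z axis of cassette and the z axis of rail, either way round below 0.09 rad and y of hook in the frame of rail between -0.145 and -0.05 m and contact force between each of the arm, the fingers and cassette below 0.05 N), for 0.04 s.
At the end, for the whole second after the job is handed in: The cassette hangs by both rollers on the rail (hook point within 5 mm of the rail's axis sideways and in height, its z within 0.09 rad of the rail's) and rests against the rubber stop: hook point 108 to 126 mm downhill of the rail's middle, not moving (x of hook in the frame of rail between -0.005 and 0.005 m and z of hook in the frame of rail between -0.005 and 0.005 m and angle between the z axis of cassette and the z axis of rail, either way round below 0.09 rad and y of hook in the frame of rail between 0.108 and 0.126 m and linear speed of cassette below 0.02 m/s); the robot touches nothing.
It fails at once if a bystander (vial rack, bottle or beaker) is pushed more than 25 mm away or tipped (distance of any of vial_rack, eluent_bottle, beaker from where it was at the start of the episode above 0.025 m or angle between any of vial_rack, eluent_bottle, beaker's own z axis and vertical above 0.3 rad).
It fails at once if the cassette, let go, drops or bangs hard on to something (over 70 N) (contact force between cassette and anything else above 70 N and contact force between the fingers and cassette below 1 N).
It fails at once if the robot touches the cassette on the lower half of the rail (y of hook in the frame of rail between 0 and 0.14 m and x of hook in the frame of rail between -0.008 and 0.008 m and z of hook in the frame of rail between -0.008 and 0.008 m and contact force between any of the fingers, the arm and cassette above 0.5 N).
It also fails if it takes over 67 s, if anything falls off the work surface, if the arm or the gripper's body presses on something with over 40 N, if the wrist force passes 120 N, or if a joint passes its speed limit or range.

## Working session

There is one attempt and no reset: what is moved stays moved. The work goes in short steps, Python scripts to look and compute and a tool call to move; the robot and the scene stay as the last step left them, time stands still between calls to the robot, and variables do not carry over. Pictures are saved under pics/ and viewed, at most 12 in all, crops included, and the job is handed in when it is done.

Besides the shell and the picture viewer there is one more tool, called after "Emit:" in YAML: its name, and indented under it one key for each argument. move_arm: Moves the arm, as the interface text tells. Shifts and turns lie within -1 to 1; 1 stands for 100 mm of shift or 90 degrees of turn. Its arguments: {"type":"object","properties":{"moves":{"type":"string"},"squeeze":{"type":"number"}},"required":["moves"]}

```bash
ls; mkdir -p pics; cat > h.py <<'E'
import numpy as np, cv2
from rig import robot
from scipy.spatial.transform import Rotation as R
def cam(n,f=None):
    c=robot.camera(n)
    c={k:np.array(v) for k,v in c.items()}
    if f: cv2.imwrite('pics/'+f,c['image'][:,:,::-1])
    np.savez('pics/%s.npz'%n,**c)
    return c
def load(n): return dict(np.load('pics/%s.npz'%n))
def proj(c,P):
    P=np.atleast_2d(P); E=c['extrinsics']; p=P@E[:3,:3].T+E[:3,3]
    p=p*[1,-1,-1]
    return cv2.projectPoints(p,np.zeros(3),np.zeros(3),c['intrinsics'].astype(float),c['dist_coeffs'].astype(float))[0][:,0]
def ray(c,uv):
    u=cv2.undistortPoints(np.array(uv,float).reshape(-1,1,2),c['intrinsics'].astype(float),c['dist_coeffs'].astype(float))[:,0]
    E=c['extrinsics']; d=np.c_[u[:,0],-u[:,1],-np.ones(len(u))]@E[:3,:3]
    return -E[:3,:3].T@E[:3,3], d/np.linalg.norm(d,axis=1)[:,None]
def onz(c,uv,z):
    o,d=ray(c,uv); z=np.broadcast_to(z,len(d)); return o+d*((z-o[2])/d[:,2])[:,None]
def tri(cs,uvs):
    A=np.zeros((3,3));b=np.zeros(3)
    for c,uv in zip(cs,uvs):
        o,d=ray(c,[uv]);M=np.eye(3)-np.outer(d[0],d[0]);A+=M;b+=M@o
    return np.linalg.solve(A,b)
E
python3 - <<'E'
from h import *
a=cam('scene','a.png');b=cam('side','b.png');w=cam('wrist','w.png')
for c in(a,b,w): print(c['intrinsics'][0,0],c['dist_coeffs'],(-c['extrinsics'][:3,:3].T@c['extrinsics'][:3,3]).round(3))
o=robot.get_obs();print(o)
E
```

```text
pics
530.3089455334515 [-0.21177274  0.          0.          0.          0.        ] [1.234 0.39  1.295]
383.800647862293 [-0.05419094  0.          0.          0.          0.        ] [0.321 0.798 0.776]
299.10383225326797 [-0.03494935  0.          0.          0.          0.        ] [ 0.258 -0.572  0.383]
{'time': 0.15, 'q': array([-1.43149189e+00,  5.28261751e-01,  1.43361138e+00,  6.13139352e-06,
        1.18139718e+00, -1.78483850e-01]), 'joint_velocities': array([-0.00233667, -0.00420195, -0.00335884,  0.00013393, -0.00057888,
       -0.00140516]), 'joint_torque': array([ 9.34760537e-04, -4.40431166e+01, -1.76842332e+01,  6.33586245e-02,
        5.52628934e-02, -9.46773412e-05]), 'position': array([ 0.19524768, -0.59309967,  0.20578976]), 'tool_rot': array([ 9.87402700e-01,  1.58225171e-01,  1.92660215e-05, -8.38611981e-04]), 'ft_force': array([ 0.64029535, -0.19727163, -0.15115216]), 'moment': array([-0.0220213 , -0.02714092,  0.03728269]), 'grip_force': 0.0, 'grip_width': 0.08694790789475049}
```

View pics/a.png

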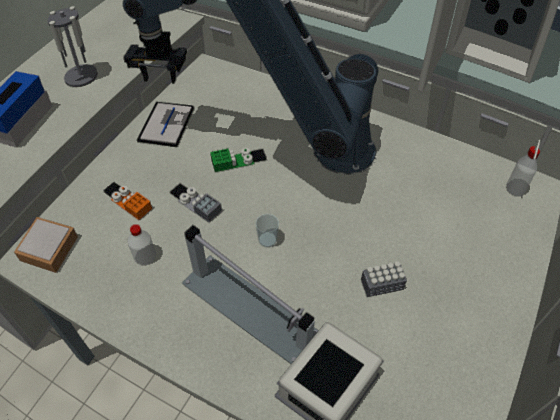

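View pics/b.png

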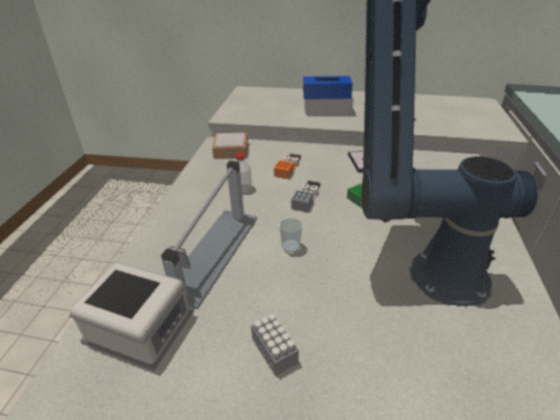

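Scene picture: the green look-alike is at (235,158), the orange one at (130,200), and the grey cassette at (195,200) with its block near (208,207) and black grip near (179,190). The grey one is the target. The vial rack (384,278) has no hanger. The rail runs from the upper post (193,235) to the lower post (303,325).

```bash
python3 - <<'E'
from h import *
a=load('scene');b=load('side')
f=lambda c,x0,y0,x1,y1,s:cv2.resize(c['image'][y0:y1,x0:x1,::-1],None,fx=s,fy=s,interpolation=cv2.INTER_CUBIC)
A=f(a,165,175,230,225,6); B=f(b,285,175,330,225,8)
A2=f(a,180,220,320,340,2.86*1); B2=f(b,160,155,260,295,2.2)
im=np.zeros((600,800,3),np.uint8)
def put(i,x,y):
    h,w=i.shape[:2]; h=min(h,600-y);w=min(w,800-x); im[y:y+h,x:x+w]=i[:h,:w]
B=f(b,285,178,333,214,8)
put(A,0,0);put(B,400,0)
A2=f(a,180,225,313,325,3);put(A2,0,300)
B2=f(b,160,155,260,295,2.1);put(B2,410,300)
cv2.imwrite('pics/c.png',im)
E
```

```text
(no output)
```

View pics/c.png

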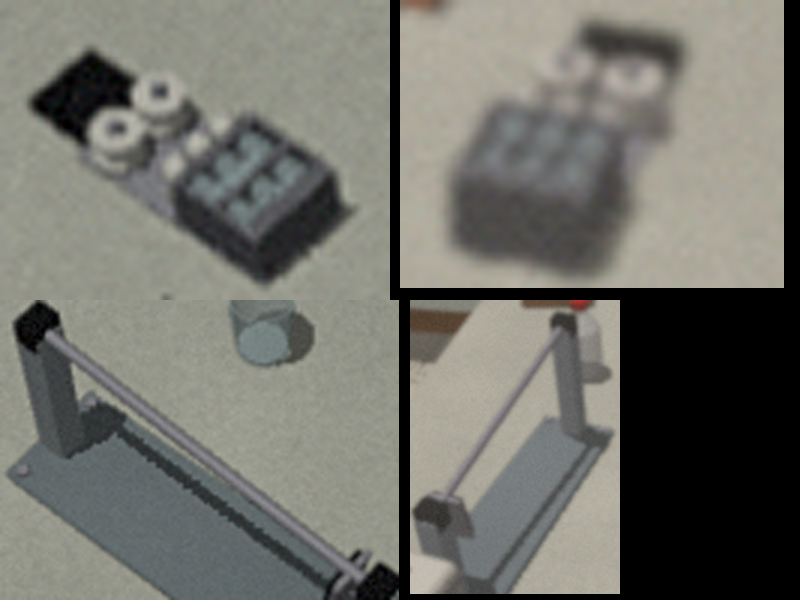

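The crop confirms the grey cassette: block top corners, two white rollers, and the black grip pointing up-left. Next I fit the cassette and stand poses from these corners.

```bash
cat >> h.py <<'E'
def Tc(p):  # lying cassette pose x,y,theta(z dir)
    x,y,t=p; Z=np.array([np.cos(t),np.sin(t),0]);X=np.array([0,0,1.]);Y=np.cross(Z,X)
    return np.c_[X,Y,Z],np.array([x,y,.02])
def Ts(p):
    x,y,t=p; Y=np.array([np.cos(t),np.sin(t),0]);Z=np.array([0,0,1.]);X=np.cross(Y,Z)
    return np.c_[X,Y,Z],np.array([x,y,0])
def W(T,P): return np.atleast_2d(P)*.001@T[0].T+T[1]
def railp(y,dx=0,dz=0): # mm in rail frame-> stand frame mm
    c,s=np.cos(.14),np.sin(.14); return [dx, c*y+s*dz, 172-s*y+c*dz]
E
cat > fit.py <<'E'
from h import *
from scipy.optimize import least_squares
a=load('scene');b=load('side')
A=lambda u,v:(165+u/6,175+v/6); B=lambda u,v:(285+(u-400)/8,178+v/8)
A2=lambda u,v:(180+u/3,225+(v-300)/3); B2=lambda u,v:(160+(u-410)/2.1,155+(v-300)/2.1)
# y sign: Y=Z x X
cas=[(a,A(245,115),(20,'f',62)),(a,A(340,180),(20,'f',0)),(a,A(262,235),(20,'n',0)),(a,A(178,182),(20,'n',62)),(a,A(268,282),(-20,'n',0)),
 (a,A(90,48),(-8,'gf',180)),(a,A(30,100),(-8,'gn',180))]
st=[(a,A2(50,337),railp(-165)),(a,A2(345,572),railp(148)),(b,B2(555,337),railp(-165)),(b,B2(449,492),railp(148)),
 (a,A2(10,472),(60,-200,10)),(b,B2(548,420),(60,-200,10)),(b,B2(612,432),(-60,-200,10))]
def run(L,T,p0,sg=1):
    m={'f':30*sg,'n':-30*sg,'gf':25*sg,'gn':-25*sg}
    P=np.array([[m.get(q,q) if isinstance(q,str) else q for q in l[2]] for l in L],float)
    def r(p): return np.concatenate([proj(l[0],W(T(p),x))[0]-l[1] for l,x in zip(L,P)])
    s=least_squares(r,p0,loss='soft_l1'); return s.x,s.cost,r(s.x).reshape(-1,2).round(1).tolist()
if __name__=='__main__':
    print(onz(a,[A(262,235),A(30,100)],.03))
    for sg in(1,-1): print(run(cas,Tc,[.4,-.2,-1.57],sg))
    print(run(st,Ts,[.7,0,1.57]))
E
python3 fit.py
```

```text
[[ 0.46903767 -0.2463522   0.03      ]
 [ 0.45118466 -0.40293071  0.03      ]]
(array([ 0.44945202, -0.23397149, -1.75028711]), np.float64(3.948264700492188), [[1.2, -0.8], [0.2, -1.9], [-0.1, 1.2], [-1.0, -0.0], [0.2, 1.3], [0.3, -0.4], [-0.7, 0.2]])
(array([ 0.4965298 , -0.26016888, -2.273882  ]), np.float64(122.65260411951829), [[-21.4, 10.5], [-31.7, 14.8], [0.4, -0.3], [8.5, -6.3], [0.7, -0.1], [-2.6, 0.2], [22.1, -12.9]])
(array([0.67525142, 0.01621788, 1.38543722]), np.float64(9.772443778437411), [[2.3, 0.5], [0.0, -0.9], [1.5, -2.0], [-2.9, 1.3], [-0.7, 0.2], [-1.2, -2.3], [1.0, -0.9]])
```

```bash
python3 - <<'E'
from fit import *
pc=run(cas,Tc,[.4,-.2,-1.57])[0]; ps=run(st,Ts,[.7,0,1.57])[0]
np.savez('fit.npz',pc=pc,ps=ps)
print('beaker,bottle,rack,green,orange',onz(a,[(267,240),(143,255),(384,288),(222,162),(140,208)],0).round(3).tolist())
print('beaker side',onz(b,[(290,247)],0))
for n in(-100,118,-165): print(n,W(Ts(ps),railp(n)))
def box(x0,x1,y0,y1,z0,z1):
    v=np.array([[x,y,z] for x in(x0,x1) for y in(y0,y1) for z in(z0,z1)],float)
    return [(v[i],v[j]) for i in range(8) for j in range(i) if (v[i]!=v[j]).sum()==1]
S=[]
for c,(x0,y0,x1,y1) in((a,(150,150,330,330)),(b,(150,140,340,310))):
    s=4.0 if 0 else 400/(x1-x0); im=cv2.resize(c['image'][y0:y1,x0:x1,::-1],None,fx=s,fy=s,interpolation=cv2.INTER_CUBIC)
    def seg(T,l,col):
        for p,q in l:
            uv=proj(c,W(T,np.array([p,q])));uv=((uv-[x0,y0])*s).astype(int)
            cv2.line(im,tuple(map(int,uv[0])),tuple(map(int,uv[1])),col,1,cv2.LINE_AA)
    seg(Tc(pc),box(-17,20,-30,30,0,62)+box(-20,-8,-25,25,134,180),(0,0,255))
    seg(Ts(ps),box(-60,60,-200,200,0,10)+box(-15,15,-195,-165,0,211)+box(-15,15,167,197,0,162)+[(railp(-165),railp(148))]+[(railp(148,-8),railp(148,8))],(0,0,255))
    S.append(cv2.copyMakeBorder(im,0,600-im.shape[0],0,0,0))
cv2.imwrite('pics/d.png',np.hstack(S))
E
```

```text
beaker,bottle,rack,green,orange [[0.451, -0.056, 0.0], [0.672, -0.353, 0.0], [0.441, 0.314, 0.0], [0.243, -0.341, 0.0], [0.533, -0.468, 0.0]]
beaker side [[ 4.52485953e-01 -5.22566895e-02 -1.11022302e-16]]
-100 [[ 0.65700179 -0.08110749  0.18595431]]
118 [[0.69678599 0.13106182 0.15553391]]
-165 [[ 0.64513953 -0.14436898  0.19502461]]
```

View pics/d.png

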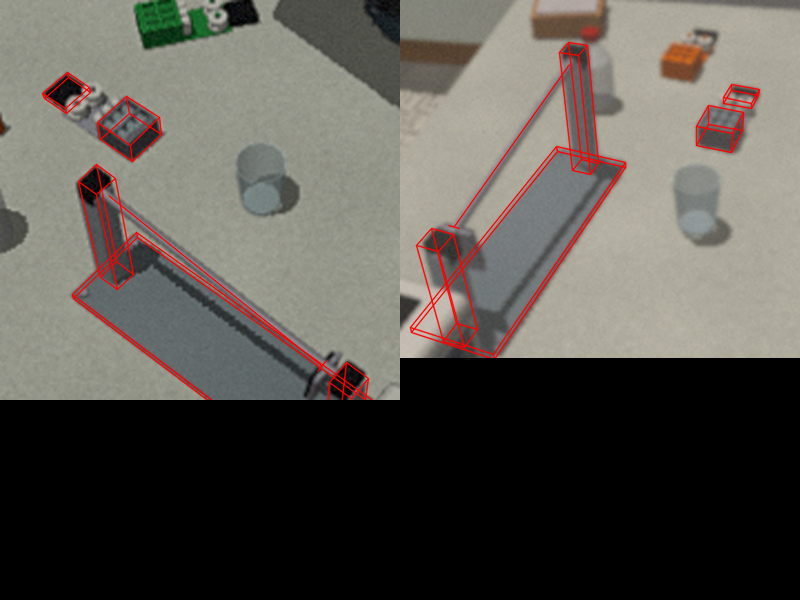

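The wireframes sit well on the cassette and stand. Next I work out the move to a tilted pre-grasp pose.

```bash
cat >> h.py <<'E'
from scipy.spatial.transform import Slerp
def plan(p1,R1,p0=None,R0=None,op=1,rows=None,maxs=.095):
    o=robot.get_obs()
    p0=np.array(o['position']) if p0 is None else p0
    R0=R.from_quat(o['tool_rot']) if R0 is None else R0
    p1=np.array(p1)
    n=max(1,int(np.ceil(np.linalg.norm(p1-p0)/maxs))); sl=Slerp([0,1],R.concatenate([R0,R1]))
    ang=np.degrees((R0.inv()*R1).magnitude())
    nr=rows or int(np.ceil(max(ang/n/8,np.linalg.norm(p1-p0)/n/.04)))+1
    P=p0;Q=R0
    print('n',n,'rows',nr,'ang',ang.round(1),'dist',np.linalg.norm(p1-p0).round(3))
    for i in range(1,n+1):
        P2=p0+(p1-p0)*i/n;Q2=sl(i/n)
        s=Q.inv().apply(P2-P)*10; r=(Q.inv()*Q2).as_rotvec()/(np.pi/2)
        print(' '.join('%.3f'%v for v in [*s,*r]),op); P,Q=P2,Q2
def tool(ydir,zdir):
    z=np.array(zdir,float);z/=np.linalg.norm(z);y=np.array(ydir,float);y-=z*(y@z);y/=np.linalg.norm(y)
    return R.from_matrix(np.c_[np.cross(y,z),y,z])
def st8():
    o=robot.get_obs();print('t',round(o['time'],2),'q',o['q'].round(3),'p',o['position'].round(4),'z',R.from_quat(o['tool_rot']).as_matrix()[:,2].round(3),'w',round(o['grip_width'],4),'f',o['ft_force'].round(1))
F=np.load('fit.npz') if __import__('os').path.exists('fit.npz') else None
E
python3 - <<'E'
from h import *
T=Tc(F['pc']);X,Y,Z=T[0].T
al=np.radians(45); tz=-np.cos(al)*X-np.sin(al)*Z
Rg=tool(-Y,tz); G=W(T,(5,0,42))[0]
print(G,Rg.as_matrix().round(2).tolist())
tcp=G+.008*tz
plan(tcp-.09*tz,Rg)
E
```

```text
[ 0.44195382 -0.27529675  0.025     ] [[0.13, 0.98, 0.13], [0.7, -0.18, 0.7], [0.71, 0.0, -0.71]]
n 4 rows 4 ang 74.8 dist 0.373
0.765 -0.434 0.308 0.067 0.112 -0.162 1
0.776 -0.195 0.478 0.067 0.112 -0.162 1
0.696 0.051 0.617 0.067 0.112 -0.162 1
0.536 0.280 0.709 0.067 0.112 -0.162 1
```

Emit:
move_arm:
  moves: "0.765 -0.434 0.308 0.067 0.112 -0.162 1; 0.765 -0.434 0.308 0.067 0.112 -0.162 1; 0.765 -0.434 0.308 0.067 0.112 -0.162 1; 0.765 -0.434 0.308 0.067 0.112 -0.162 1"

```text
time: 0.55
position: [0.2541, -0.5289, 0.1751]
tool_rot: [0.954, 0.281, 0.078, -0.066]
ft_force: [-0.2, -0.5, 0.4]
grip_width: 0.0871
grip_force: 0.0
```

Emit:
move_arm:
  moves: "0.776 -0.195 0.478 0.067 0.112 -0.162 1; 0.776 -0.195 0.478 0.067 0.112 -0.162 1; 0.776 -0.195 0.478 0.067 0.112 -0.162 1; 0.776 -0.195 0.478 0.067 0.112 -0.162 1"

```text
time: 0.95
position: [0.3131, -0.465, 0.1447]
tool_rot: [0.896, 0.396, 0.153, -0.129]
ft_force: [-0.6, -1.1, -0.2]
grip_width: 0.0876
grip_force: 0.0
```

Emit:
move_arm:
  moves: "0.696 0.051 0.617 0.067 0.112 -0.162 1; 0.696 0.051 0.617 0.067 0.112 -0.162 1; 0.696 0.051 0.617 0.067 0.112 -0.162 1; 0.696 0.051 0.617 0.067 0.112 -0.162 1"

```text
time: 1.35
position: [0.3721, -0.4001, 0.1139]
tool_rot: [0.814, 0.501, 0.225, -0.189]
ft_force: [-0.4, -0.5, 0.4]
grip_width: 0.0873
grip_force: 0.0
```

```bash
python3 -c "
from h import *
st8()"
```

```text
t 1.35 q [-1.238  0.745  1.471  0.352  1.429 -0.911] p [ 0.3721 -0.4001  0.1139] z [ 0.177  0.533 -0.827] w 0.0873 f [-0.4 -0.5  0.4]
```

Emit:
move_arm:
  moves: "0.536 0.280 0.709 0.067 0.112 -0.162 1; 0.536 0.280 0.709 0.067 0.112 -0.162 1; 0.536 0.280 0.709 0.067 0.112 -0.162 1; 0.536 0.280 0.709 0.067 0.112 -0.162 1; 0.536 0.280 0.709 0.067 0.112 -0.162 1"

```text
time: 1.85
position: [0.4308, -0.3354, 0.0842]
tool_rot: [0.71, 0.593, 0.291, -0.243]
ft_force: [0.0, -0.7, 0.9]
grip_width: 0.0867
grip_force: 0.0
```

```bash
cat >> h.py <<'E'
def box(x0,x1,y0,y1,z0,z1):
    v=np.array([[x,y,z] for x in(x0,x1) for y in(y0,y1) for z in(z0,z1)],float)
    return [(v[i],v[j]) for i in range(8) for j in range(i) if (v[i]!=v[j]).sum()==1]
CAS=box(-17,20,-30,30,0,62)+box(-20,-8,-25,25,134,180)
STD=box(-60,60,-200,200,0,10)+box(-15,15,-195,-165,0,211)+box(-15,15,167,197,0,162)+[(railp(-165,*d),railp(148,*d)) for d in((6,0),(-6,0))]
def draw(c,im,T,l,x0=0,y0=0,s=1):
    E=c['extrinsics']
    for p,q in l:
        w=W(T,np.linspace(p,q,15)); 
        z=-(w@E[:3,:3].T+E[:3,3])[:,2]
        uv=proj(c,w);uv=((uv-[x0,y0])*s)
        for i in range(14):
            if z[i]>.05 and z[i+1]>.05 and abs(uv[i:i+2]).max()<3000: cv2.line(im,tuple(map(int,uv[i])),tuple(map(int,uv[i+1])),(0,0,255),1,cv2.LINE_AA)
E
python3 - <<'E'
from h import *
st8(); c=cam('wrist')
im=np.ascontiguousarray(c['image'][:,:,::-1]); im2=im.copy(); draw(c,im2,Tc(F['pc']),CAS)
cv2.imwrite('pics/e.png',cv2.resize(np.hstack([im,im2]),(800,300)) if 0 else im2)
E
```

```text
t 1.85 q [-1.124  0.867  1.412  0.425  1.539 -1.108] p [ 0.4308 -0.3354  0.0842] z [ 0.126  0.691 -0.712] w 0.0867 f [ 0.  -0.7  0.9]
```

View pics/e.png

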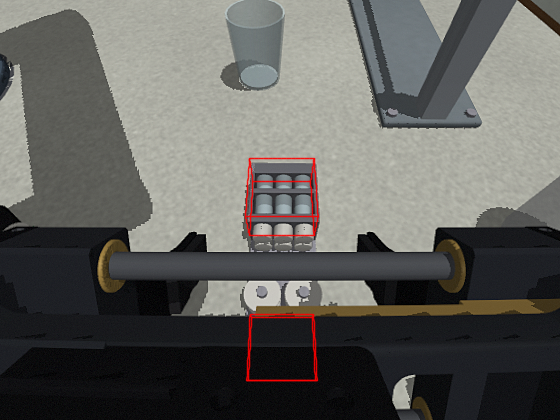

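The wrist wireframe agrees with the cassette: block at (250–317, 158–237), finger gap centred at x≈282. Now I move in.

```bash
cat > g.py <<'E'
from h import *
T=Tc(F['pc']);X,Y,Z=T[0].T
al=np.radians(45); tz=-np.cos(al)*X-np.sin(al)*Z
Rg=tool(-Y,tz); G=W(T,(5,0,42))[0]; tcp=G+.008*tz
E
python3 -c "
from g import *
st8();plan(tcp,Rg,rows=4)"
```

```text
t 1.9 q [-1.124  0.867  1.413  0.425  1.539 -1.109] p [ 0.4308 -0.3353  0.0844] z [ 0.126  0.691 -0.712] w 0.0871 f [-0.3 -0.1  0.9]
n 1 rows 4 ang 0.4 dist 0.093
0.018 0.002 0.931 0.000 0.004 -0.000 1
```

Emit:
move_arm:
  moves: "0.01 0 0.25 0 0.003 0 1; 0.01 0 0.5 0 0.003 0 1; 0.018 0 0.7 0 0.003 0 1; 0.018 0 0.85 0 0.003 0 1; 0.018 0 0.93 0 0.003 0 1; 0.018 0 0.93 0 0.003 0 1; 0.018 0 0.93 0 0.003 0 1"

```text
time: 2.6
position: [0.4432, -0.2686, 0.0192]
tool_rot: [0.709, 0.593, 0.294, -0.245]
ft_force: [0.5, -0.4, 0.3]
grip_width: 0.0871
grip_force: 0.0
```

Emit:
move_arm:
  moves: "0 0 0 0 0 0 0.6; 0 0 0 0 0 0 0.6; 0 0 0 0 0 0 0.6; 0 0 0 0 0 0 0.6; 0 0 0 0 0 0 0.6; 0 0 0 0 0 0 0.6; 0 0 0 0 0 0 0.6"
  squeeze: 45

```text
time: 3.3
position: [0.4435, -0.2674, 0.0186]
tool_rot: [0.708, 0.592, 0.294, -0.246]
ft_force: [1.5, -0.4, 0.8]
grip_width: 0.0598
grip_force: 45.0
```

```bash
cat > s.py <<'E'
from h import *
T=Tc(F['pc'])
if 'gT' not in np.load('gr.npz') if __import__('os').path.exists('gr.npz') else True:
    o=robot.get_obs(); Rt=R.from_quat(o['tool_rot']).as_matrix(); pt=np.array(o['position'])
    np.savez('gr.npz',gT=1,Rct=Rt.T@T[0],pct=Rt.T@(T[1]-pt))
g=np.load('gr.npz')
# standing target cassette frame
t=F['pc'][2]; Xn=np.array([-np.cos(t),-np.sin(t),0]);Zn=np.array([0,0,1.]);Rn=np.c_[Xn,np.cross(Zn,Xn),Zn]
def tcpfor(Rc,pc):
    Rt=Rc@g['Rct'].T; return pc-Rt@g['pct'],R.from_matrix(Rt)
E
python3 -c "
from s import *
o=robot.get_obs();p=np.array(o['position']);Q=R.from_quat(o['tool_rot'])
u=p+[0,0,.08]
plan(u,Q,rows=5)
b=np.array([.442,-.30,.06]); p1,R1=tcpfor(Rn,b); print(p1,R1.as_matrix()[:,2])
pm=(p1+u)/2+[0,0,.02]
M=Slerp([0,1],R.concatenate([Q,R1]))(.5)
plan(pm,M,u,Q,rows=7);plan(p1,R1,pm,M,rows=7)
"
```

```text
n 1 rows 5 ang 0.0 dist 0.08
0.567 -0.000 -0.565 0.000 0.000 0.000 1
[ 0.44190231 -0.30136456  0.09392949] [-0.12744809 -0.69428665 -0.7083241 ]
n 1 rows 7 ang 45.0 dist 0.025
0.006 0.022 -0.244 0.001 -0.500 0.001 1
n 1 rows 7 ang 45.0 dist 0.028
-0.169 0.022 0.223 0.001 -0.500 0.001 1
```

Emit:
move_arm:
  moves: "0.15 0 -0.15 0 0 0 0.6; 0.3 0 -0.3 0 0 0 0.6; 0.45 0 -0.45 0 0 0 0.6; 0.567 0 -0.565 0 0 0 0.6; 0.567 0 -0.565 0 0 0 0.6"

```text
time: 3.8
position: [0.4436, -0.268, 0.0997]
tool_rot: [0.708, 0.593, 0.293, -0.245]
ft_force: [-0.1, -0.5, -3.3]
grip_width: 0.0594
grip_force: 45.0
```

Emit:
move_arm:
  moves: "0 0 -0.03 0 -0.08 0 0.6; 0 0 -0.07 0 -0.16 0 0.6; 0 0.01 -0.12 0 -0.24 0 0.6; 0 0.02 -0.16 0 -0.32 0 0.6; 0 0.02 -0.2 0 -0.4 0 0.6; 0.006 0.02 -0.24 0 -0.47 0 0.6; 0.006 0.022 -0.244 0 -0.5 0 0.6"

```text
time: 4.5
position: [0.4414, -0.2814, 0.1159]
tool_rot: [0.766, 0.643, -0.0, -0.002]
ft_force: [0.4, -0.3, -4.0]
grip_width: 0.0599
grip_force: 45.0
```

Emit:
move_arm:
  moves: "-0.03 0 0.03 0 -0.08 0 0.6; -0.05 0 0.07 0 -0.16 0 0.6; -0.08 0.01 0.11 0 -0.24 0 0.6; -0.11 0.02 0.15 0 -0.32 0 0.6; -0.14 0.02 0.19 0 -0.4 0 0.6; -0.17 0.02 0.22 0 -0.47 0 0.6; -0.17 0.022 0.223 0 -0.5 0 0.6; -0.17 0.022 0.223 0 -0.5 0 0.6; -0.17 0.022 0.223 0 -0.5 0 0.6"

```text
time: 5.4
position: [0.441, -0.3002, 0.0924]
tool_rot: [0.709, 0.595, -0.293, 0.242]
ft_force: [0.1, -0.4, -2.6]
grip_width: 0.0591
grip_force: 45.0
```

```bash
python3 - <<'E'
from s import *
st8()
o=robot.get_obs();Rt=R.from_quat(o['tool_rot']).as_matrix();Rc=Rt@g['Rct'];pc=np.array(o['position'])+Rt@g['pct'];print(Rc[:,2],pc)
a=cam('scene');b=cam('side')
S=[]
for c in(a,b):
    u,v=proj(c,pc+[0,0,.09])[0]; x0,y0=int(u-50),int(v-75); s=4
    im=cv2.resize(c['image'][y0:y0+150,x0:x0+100,::-1],None,fx=s,fy=s,interpolation=cv2.INTER_CUBIC);i2=im.copy()
    draw(c,i2,(Rc,pc),CAS,x0,y0,s);S+=[i2]
cv2.imwrite('pics/f.png',np.hstack(S))
E
```

```text
t 5.4 q [-0.39   0.714  1.921 -1.264  0.806  0.846] p [ 0.441  -0.3002  0.0924] z [-0.127 -0.692 -0.711] w 0.0591 f [ 0.1 -0.4 -2.6]
[ 0.00212745 -0.00418452  0.99998898] [ 0.44099346 -0.29871281  0.05844124]
```

View pics/f.png

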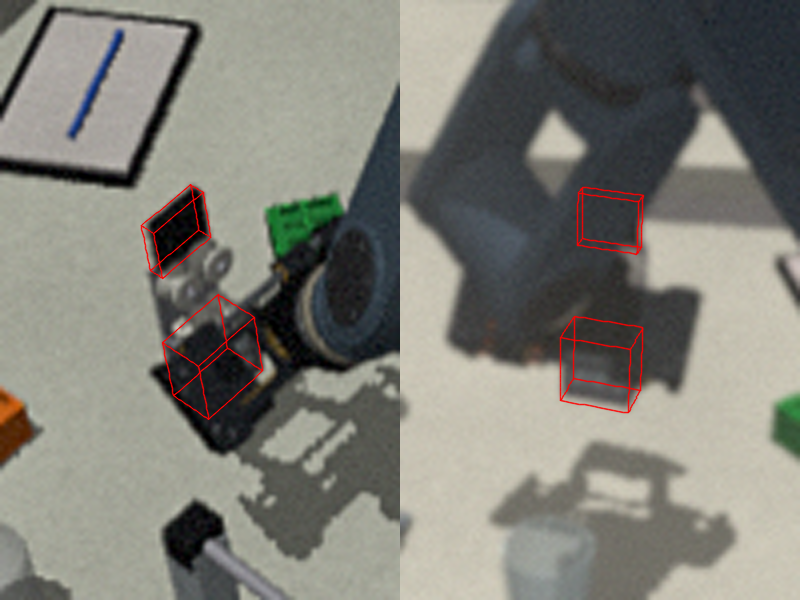

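Scene and side show the cassette held upright with its base about 58 mm above the bench, in line with the wireframe. Now I lower it.

Emit:
move_arm:
  moves: "0.1 0 0.1 0 0 0 0.6; 0.2 0 0.2 0 0 0 0.6; 0.28 0 0.28 0 0 0 0.6; 0.34 0 0.34 0 0 0 0.6; 0.37 0 0.37 0 0 0 0.6; 0.378 0 0.378 0 0 0 0.6; 0.385 0 0.385 0 0 0 0.6; 0.385 0 0.385 0 0 0 0.6"

```text
time: 6.3
position: [0.4417, -0.3013, 0.0398]
tool_rot: [0.709, 0.593, -0.293, 0.245]
ft_force: [-0.8, -0.2, -3.4]
grip_width: 0.0594
grip_force: 45.0
```

Emit:
move_arm:
  moves: "0.007 0 0.007 0 0 0 0.6; 0.007 0 0.007 0 0 0 0.6; 0.014 0 0.014 0 0 0 0.6; 0.014 0 0.014 0 0 0 0.6"

```text
time: 6.7
position: [0.4415, -0.301, 0.0374]
tool_rot: [0.709, 0.593, -0.293, 0.245]
ft_force: [-0.1, -0.8, -3.3]
grip_width: 0.0593
grip_force: 45.0
```

```bash
python3 - <<'E'
from s import *
st8()
o=robot.get_obs();Rt=R.from_quat(o['tool_rot']).as_matrix();Rc=Rt@g['Rct'];pc=np.array(o['position'])+Rt@g['pct'];print(Rc[:,2],pc)
E
```

```text
t 6.7 q [-0.39   0.83   1.927 -1.386  0.778  1.019] p [ 0.4415 -0.301   0.0374] z [-0.125 -0.694 -0.709] w 0.0593 f [-0.1 -0.8 -3.3]
[-8.24912190e-04 -2.46916648e-04  9.99999629e-01] [ 0.44166022 -0.29964685  0.00348258]
```

Emit:
move_arm:
  moves: "0.007 0 0.007 0 0 0 0.6; 0.007 0 0.007 0 0 0 0.6; 0.014 0 0.014 0 0 0 0.6; 0.014 0 0.014 0 0 0 0.6; 0.018 0 0.018 0 0 0 0.6; 0.018 0 0.018 0 0 0 0.6"

```text
time: 7.3
position: [0.4415, -0.3011, 0.0348]
tool_rot: [0.709, 0.593, -0.293, 0.245]
ft_force: [0.8, -0.2, -3.3]
grip_width: 0.0597
grip_force: 45.0
```

Emit:
move_arm:
  moves: "0.005 0 0.005 0 0 0 0.6; 0.005 0 0.005 0 0 0 0.6; 0.005 0 0.005 0 0 0 0.6"

```text
time: 7.6
position: [0.4415, -0.3011, 0.0342]
tool_rot: [0.709, 0.593, -0.293, 0.245]
ft_force: [0.4, -0.7, -4.6]
grip_width: 0.0593
grip_force: 45.0
```

```bash
python3 - <<'E'
from s import *
st8()
E
```

```text
t 7.6 q [-0.39   0.837  1.927 -1.393  0.777  1.028] p [ 0.4415 -0.3011  0.0342] z [-0.125 -0.695 -0.709] w 0.0593 f [ 0.4 -0.7 -4.6]
```

Emit:
move_arm:
  moves: "0.004 0 0.004 0 0 0 0.6; 0.004 0 0.004 0 0 0 0.6; 0.008 0 0.008 0 0 0 0.6; 0.008 0 0.008 0 0 0 0.6"

```text
time: 8.0
position: [0.4415, -0.3011, 0.033]
tool_rot: [0.709, 0.593, -0.293, 0.245]
ft_force: [-0.1, 0.4, -2.5]
grip_width: 0.0596
grip_force: 45.0
```

Emit:
move_arm:
  moves: "0.004 0 0.004 0 0 0 0.6; 0.004 0 0.004 0 0 0 0.6; 0.008 0 0.008 0 0 0 0.6; 0.008 0 0.008 0 0 0 0.6"

```text
time: 8.4
position: [0.4415, -0.3011, 0.0319]
tool_rot: [0.709, 0.593, -0.293, 0.245]
ft_force: [0.4, -0.2, -1.9]
grip_width: 0.0597
grip_force: 45.0
```

Emit:
move_arm:
  moves: "0.004 0 0.004 0 0 0 0.6; 0.004 0 0.004 0 0 0 0.6; 0.004 0 0.004 0 0 0 0.6"

```text
time: 8.7
position: [0.4415, -0.3011, 0.0314]
tool_rot: [0.709, 0.593, -0.293, 0.245]
ft_force: [0.3, 0.7, -4.0]
grip_width: 0.0598
grip_force: 45.0
```

Emit:
move_arm:
  moves: "0.004 0 0.004 0 0 0 0.6; 0.004 0 0.004 0 0 0 0.6; 0.004 0 0.004 0 0 0 0.6"

```text
time: 9.0
position: [0.4415, -0.3011, 0.0308]
tool_rot: [0.709, 0.593, -0.293, 0.245]
ft_force: [0.6, -1.1, -3.8]
grip_width: 0.0597
grip_force: 45.0
```

Emit:
move_arm:
  moves: "0.005 0 0.005 0 0 0 0.6; 0.005 0 0.005 0 0 0 0.6; 0.005 0 0.005 0 0 0 0.6"

```text
time: 9.3
position: [0.4415, -0.3011, 0.0301]
tool_rot: [0.709, 0.593, -0.293, 0.245]
ft_force: [0.4, 0.8, -4.5]
grip_width: 0.0595
grip_force: 45.0
```

Emit:
move_arm:
  moves: "0.005 0 0.005 0 0 0 0.6; 0.005 0 0.005 0 0 0 0.6; 0.005 0 0.005 0 0 0 0.6"

```text
time: 9.6
position: [0.4416, -0.3011, 0.0299]
tool_rot: [0.708, 0.593, -0.293, 0.245]
ft_force: [1.1, 1.5, 1.7]
grip_width: 0.0595
grip_force: 45.0
```

```bash
python3 - <<'E'
from s import *
st8()
o=robot.get_obs();Rt=R.from_quat(o['tool_rot']).as_matrix();Rc=Rt@g['Rct'];pc=np.array(o['position'])+Rt@g['pct'];print(Rc[:,2],pc)
a=cam('scene');b=cam('side')
S=[]
for c in(a,b):
    u,v=proj(c,pc+[0,0,.06])[0]; x0,y0=int(u-33),int(v-50); s=6
    im=cv2.resize(c['image'][y0:y0+100,x0:x0+66,::-1],None,fx=s,fy=s,interpolation=cv2.INTER_CUBIC);i2=im.copy()
    draw(c,i2,(Rc,pc),CAS,x0,y0,s);S+=[i2]
cv2.imwrite('pics/g.png',np.hstack(S))
E
```

```text
t 9.6 q [-0.389  0.846  1.926 -1.403  0.776  1.042] p [ 0.4416 -0.3011  0.0299] z [-0.125 -0.695 -0.708] w 0.0595 f [1.1 1.5 1.7]
[-8.53422745e-04  8.14202953e-04  9.99999304e-01] [ 0.44169453 -0.29979468 -0.0040164 ]
```

View pics/g.png

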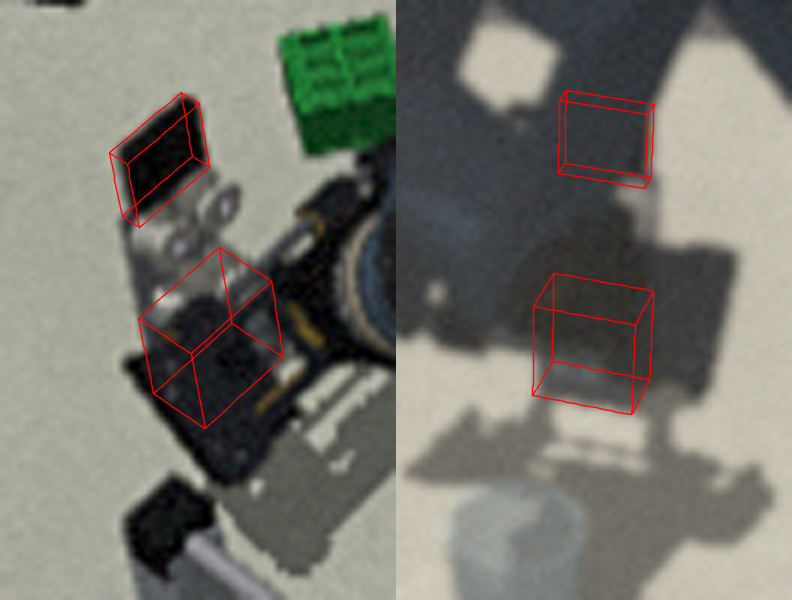

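Contact found (force went from −4 to +1.7 N). I release and back out along the tool axis.

Emit:
move_arm:
  moves: "0 0 0 0 0 0 0.75; 0 0 0 0 0 0 0.8; 0 0 0 0 0 0 0.9; 0 0 0 0 0 0 1; 0 0 0 0 0 0 1; 0 0 0 0 0 0 1; 0 0 0 0 0 0 1"

```text
time: 10.4
position: [0.4415, -0.3011, 0.0294]
tool_rot: [0.709, 0.593, -0.293, 0.245]
ft_force: [0.0, 0.9, -0.5]
grip_width: 0.0865
grip_force: 0.0
```

Emit:
move_arm:
  moves: "0 0 -0.1 0 0 0 1; 0 0 -0.25 0 0 0 1; 0 0 -0.4 0 0 0 1; 0 0 -0.6 0 0 0 1; 0 0 -0.8 0 0 0 1; 0 0 -1 0 0 0 1; 0 0 -1 0 0 0 1"

```text
time: 11.1
position: [0.4554, -0.2302, 0.1021]
tool_rot: [0.708, 0.594, -0.292, 0.246]
ft_force: [0.2, -1.1, -0.1]
grip_width: 0.087
grip_force: 0.0
```

```bash
python3 - <<'E'
from h import *
st8()
a=cam('scene');b=cam('side')
S=[]
for c in(a,b):
    u,v=proj(c,[.442,-.298,.09])[0]; x0,y0=int(u-25),int(v-37); s=8; print(x0,y0)
    S+=[cv2.resize(c['image'][y0:y0+75,x0:x0+50,::-1],None,fx=s,fy=s,interpolation=cv2.INTER_CUBIC)]
cv2.imwrite('pics/i.png',np.hstack(S))
E
```

```text
t 11.1 q [-0.24   0.698  1.903 -1.141  0.886  0.851] p [ 0.4554 -0.2302  0.1021] z [-0.121 -0.695 -0.709] w 0.087 f [ 0.2 -1.1 -0.1]
172 152
279 141
```

View pics/i.png

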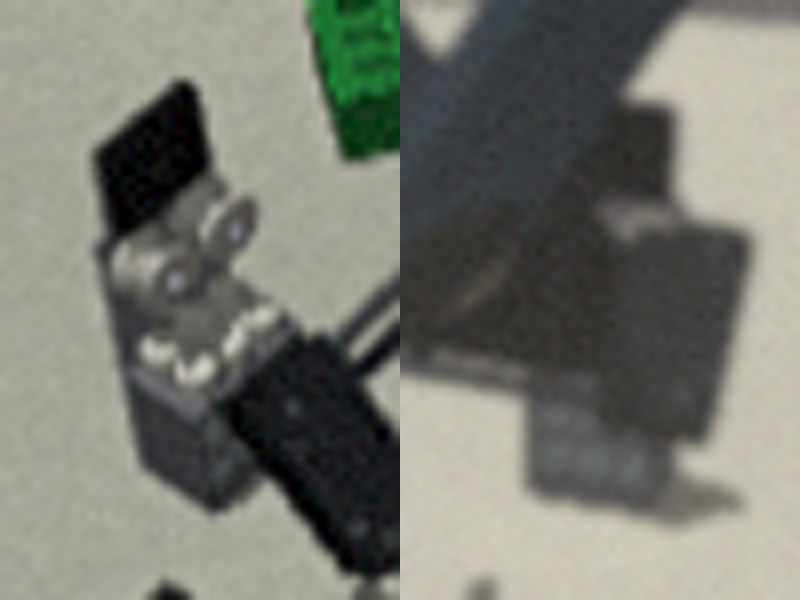

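The cassette stands upright on the bench, free of the fingers: black grip at the upper left of the scene crop, block base corner near (215,510). I fit its standing pose.

```bash
python3 - <<'E'
from h import *
from scipy.optimize import least_squares
a=load('scene');b=load('side')
A=lambda u,v:(172+u/8,152+v/8); B=lambda u,v:(279+(u-400)/8,141+v/8)
L=[(a,A(215,512),(20,-30,0)),(a,A(140,467),(-20,-30,0)),(a,A(212,406),(20,-30,62)),(a,A(97,245),(-20,-30,136)),(a,A(94,153),(-20,-25,180)),(a,A(185,78),(-20,25,180)),(a,A(214,178),(-8,25,134)),(a,A(110,238),(-8,-25,134)),
(b,B(674,104),(-8,25,180)),(b,B(527,490),(20,-30,0)),(b,B(668,503),(20,30,0))]
def Tn(p):
    x,y,t=p; Z=np.array([0,0,1.]);X=np.array([np.cos(t),np.sin(t),0]);return np.c_[X,np.cross(Z,X),Z],np.array([x,y,0])
r=lambda p:np.concatenate([proj(c,W(Tn(p),q))[0]-uv for c,uv,q in L])
s=least_squares(r,[.442,-.299,1.39],loss='soft_l1');print(s.x,s.cost);print(r(s.x).reshape(-1,2).round(1).tolist())
T=Tn(s.x);print(W(T,(-14,0,162)))
np.savez('stand.npz',p=s.x)
E
```

```text
[ 0.43908719 -0.29894515  1.47756645] 8.127228794140537
[[0.8, 0.2], [0.2, 0.2], [-1.1, 0.9], [-0.3, -0.7], [-0.9, -0.4], [-1.3, -1.7], [0.0, -1.9], [2.4, 1.3], [0.5, 0.8], [-0.1, 0.4], [-0.8, 1.2]]
[[ 0.43778386 -0.31288435  0.162     ]]
```

```bash
cat > k.py <<'E'
from h import *
def Tn(p):
    x,y,t=p; Z=np.array([0,0,1.]);X=np.array([np.cos(t),np.sin(t),0]);return np.c_[X,np.cross(Z,X),Z],np.array([x,y,0])
t=np.arctan2(.979,.178)
E
python3 - <<'E'
from k import *
from scipy.optimize import least_squares
o=robot.get_obs();y=R.from_quat(o['tool_rot']).as_matrix()[:,1];print('tool y',y)
t=np.arctan2(y[0],-y[1]); X=np.array([np.cos(t),np.sin(t),0]);Y=np.array([-np.sin(t),np.cos(t),0])
b=np.load('stand.npz')['p']; b0=np.array([b[0],b[1],0]); c=np.array([.4415,-.3011,0])
pb=b0@X*X+(.7*(c@Y)+.3*(b0@Y))*Y; print('t',t,'base',pb)
p=np.array([pb[0],pb[1],t]); np.savez('stand.npz',p=p)
G=W(Tn(p),(-14,0,162))[0];print('G',G)
R1=tool(y,[0,0,-1]);p1=np.array([.45,-.25,.26]);plan(p1,R1)
R2=tool(X,[0,0,-1]);p2=G+[0,0,.10];plan(p2,R2,p1,R1)
E
```

```text
tool y [ 9.84541171e-01 -1.75153309e-01  1.28834163e-05]
t 1.3947348441090563 base [ 0.44098446 -0.29928268 -0.        ]
G [ 0.43853231 -0.31306626  0.162     ]
n 2 rows 4 ang 44.9 dist 0.161
-0.630 -0.005 -0.497 0.000 0.249 -0.000 1
-0.393 -0.005 -0.700 0.000 0.249 -0.000 1
n 1 rows 13 ang 90.0 dist 0.064
-0.641 -0.002 -0.020 0.000 0.000 -1.000 1
```

Emit:
move_arm:
  moves: "-0.3 0 -0.25 0 0.08 0 1; -0.63 0 -0.497 0 0.16 0 1; -0.63 0 -0.497 0 0.249 0 1; -0.63 0 -0.497 0 0.249 0 1"

```text
time: 11.6
position: [0.4532, -0.2425, 0.1815]
tool_rot: [0.753, 0.629, -0.148, 0.125]
ft_force: [-0.5, 0.4, -0.4]
grip_width: 0.0871
grip_force: 0.0
```

Emit:
move_arm:
  moves: "-0.393 0 -0.7 0 0.249 0 1; -0.393 0 -0.7 0 0.249 0 1; -0.393 0 -0.7 0 0.249 0 1; -0.393 0 -0.7 0 0.249 0 1"

```text
time: 12.0
position: [0.4506, -0.2558, 0.2609]
tool_rot: [0.769, 0.639, -0.0, 0.002]
ft_force: [-0.1, 0.3, -0.9]
grip_width: 0.0865
grip_force: 0.0
```

Emit:
move_arm:
  moves: "-0.64 0 -0.02 0 0 -1 1; -0.64 0 -0.02 0 0 -1 1; -0.64 0 -0.02 0 0 -1 1; -0.64 0 -0.02 0 0 -1 1; -0.64 0 -0.02 0 0 -1 1; -0.64 0 -0.02 0 0 -1 1; -0.64 0 -0.02 0 0 -1 1; -0.64 0 -0.02 0 0 -1 1; -0.64 0 -0.02 0 0 -1 1; -0.64 0 -0.02 0 0 -1 1; -0.64 0 -0.02 0 0 -1 1; -0.64 0 -0.02 0 0 -1 1"

```text
time: 13.2
position: [0.4383, -0.312, 0.2596]
tool_rot: [0.089, 0.996, 0.0, -0.003]
ft_force: [-0.1, -0.8, 0.4]
grip_width: 0.0871
grip_force: 0.0
```

```bash
python3 - <<'E'
from k import *
st8()
p=np.load('stand.npz')['p']
G=W(Tn(p),(-14,0,162))[0];X=Tn(p)[0][:,0];R2=tool(X,[0,0,-1]);plan(G+[0,0,.10],R2)
c=cam('wrist')
im=np.ascontiguousarray(c['image'][:,:,::-1]); draw(c,im,Tn(p),CAS)
cv2.imwrite('pics/j.png',im)
E
```

```text
t 13.2 q [-0.825  0.351  1.581 -0.003  1.214 -2.217] p [ 0.4383 -0.312   0.2596] z [-0.006  0.001 -1.   ] w 0.0871 f [-0.1 -0.8  0.4]
n 1 rows 2 ang 0.3 dist 0.003
-0.004 -0.010 -0.024 0.000 -0.004 -0.001 1
```

View pics/j.png

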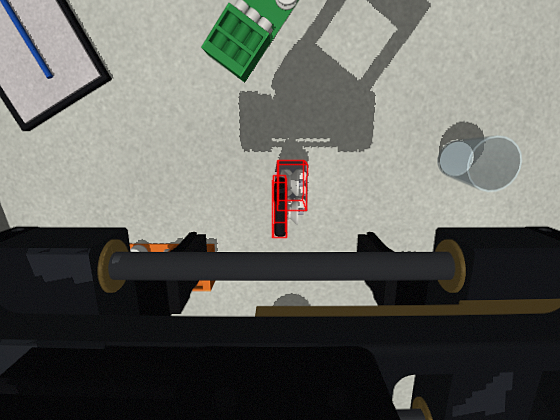

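The wrist view shows the black grip at (273–288, 175–237), inside its wireframe and close to the finger midline. A quick numeric check of any residual offset follows.

```bash
python3 - <<'E'
from k import *
c=load('wrist'); p=np.load('stand.npz')['p']; g=c['image'].mean(2)
print('top pred',proj(c,W(Tn(p),[(x,y,180) for x in(-20,-8) for y in(-25,25)])).round(1).tolist())
for r in(195,205,215,225): print(r,g[r,266:300].astype(int).tolist())
print(g[165:245:3,280].astype(int).tolist())
E
```

```text
top pred [[273.0, 237.4], [272.6, 182.7], [286.2, 237.4], [286.4, 182.7]]
195 [184, 183, 179, 175, 178, 183, 187, 181, 0, 0, 12, 9, 13, 13, 11, 15, 11, 9, 14, 7, 26, 80, 120, 91, 59, 59, 59, 56, 61, 98, 161, 164, 126, 112]
205 [176, 174, 176, 183, 183, 183, 187, 180, 0, 17, 22, 32, 29, 28, 27, 26, 27, 24, 20, 11, 29, 79, 93, 92, 86, 96, 133, 136, 136, 140, 158, 161, 115, 128]
215 [183, 173, 174, 177, 178, 176, 181, 176, 0, 15, 20, 28, 29, 28, 25, 21, 25, 23, 22, 8, 56, 137, 177, 213, 192, 168, 170, 171, 171, 171, 191, 222, 193, 181]
225 [178, 176, 176, 180, 180, 181, 185, 175, 24, 10, 23, 29, 28, 28, 30, 27, 24, 22, 19, 6, 64, 161, 194, 185, 181, 180, 179, 179, 179, 177, 176, 176, 181, 182]
[66, 62, 64, 91, 29, 11, 12, 14, 29, 29, 11, 18, 13, 30, 24, 25, 26, 29, 27, 29, 30, 26, 26, 24, 201, 172, 188]
```

Emit:
move_arm:
  moves: "0 -0.01 0.3 0 -0.004 0 1; 0 -0.01 0.55 0 -0.004 0 1; 0 -0.01 0.75 0 -0.004 0 1; 0 -0.01 0.9 0 -0.004 0 1; 0 -0.01 1 0 -0.004 0 1; 0 -0.01 1 0 -0.004 0 1; 0 -0.01 1 0 -0.004 0 1"

```text
time: 13.95
position: [0.4393, -0.3146, 0.1617]
tool_rot: [0.089, 0.996, -0.001, 0.002]
ft_force: [1.1, -0.8, 0.5]
grip_width: 0.0869
grip_force: 0.0
```

```bash
python3 - <<'E'
from k import *
st8()
p=np.load('stand.npz')['p']
G=W(Tn(p),(-14,0,162))[0];X=Tn(p)[0][:,0];R2=tool(X,[0,0,-1]);plan(G+[0,0,-.006],R2)
E
```

```text
t 13.95 q [-0.83   0.472  1.696  0.003  0.969 -2.224] p [ 0.4393 -0.3146  0.1617] z [ 0.005 -0.002 -1.   ] w 0.0869 f [ 1.1 -0.8  0.5]
n 1 rows 2 ang 0.3 dist 0.006
0.011 0.014 0.057 -0.001 0.003 -0.001 1
```

Emit:
move_arm:
  moves: "0.01 0.013 0.05 0 0 0 1; 0.01 0.013 0.055 0 0 0 0.7; 0.01 0.013 0.055 0 0 0 0.4; 0.01 0.013 0.055 0 0 0 0.25; 0.01 0.013 0.055 0 0 0 0.2; 0.01 0.013 0.055 0 0 0 0.17; 0.01 0.013 0.055 0 0 0 0.15; 0.01 0.013 0.055 0 0 0 0.13; 0.01 0.013 0.055 0 0 0 0.1; 0.01 0.013 0.055 0 0 0 0.08; 0.01 0.013 0.055 0 0 0 0.08"
  squeeze: 40

```text
time: 15.05
position: [0.4385, -0.3131, 0.1562]
tool_rot: [0.088, 0.996, -0.001, 0.003]
ft_force: [0.6, -0.3, -0.1]
grip_width: 0.0149
grip_force: 0.0
```

```bash
python3 - <<'E'
from k import *
st8(); o=robot.get_obs(); print(o['grip_force'])
c=cam('scene')
E
```

```text
t 15.05 q [-0.829  0.478  1.705  0.003  0.953 -2.224] p [ 0.4385 -0.3131  0.1562] z [ 0.005 -0.002 -1.   ] w 0.0149 f [ 0.6 -0.3 -0.1]
0.0
```

Emit:
move_arm:
  moves: "0 0 0 0 0 0 0.05; 0 0 0 0 0 0 0.05; 0 0 0 0 0 0 0.05; 0 0 0 0 0 0 0.05"

```text
time: 15.5
position: [0.4385, -0.3131, 0.1562]
tool_rot: [0.088, 0.996, -0.001, 0.003]
ft_force: [-1.3, 0.0, -0.5]
grip_width: 0.0115
grip_force: 40.0
```

Emit:
move_arm:
  moves: "0 0 -0.05 0 0 0 0.05; 0 0 -0.2 0 0 0 0.05; 0 0 -0.4 0 0 0 0.05; 0 0 -0.6 0 0 0 0.05; 0 0 -0.8 0 0 0 0.05; 0 0 -1 0 0 0 0.05; 0 0 -1 0 0 0 0.05"

```text
time: 16.2
position: [0.4391, -0.3139, 0.2586]
tool_rot: [0.088, 0.996, -0.003, 0.005]
ft_force: [1.6, -1.2, -2.9]
grip_width: 0.0111
grip_force: 40.0
```

```bash
cat >> k.py <<'E'
ps=F['ps'] if not __import__('os').path.exists('ps.npz') else np.load('ps.npz')['ps']
def rail(ps):
    Rs,o=Ts(ps); c,s=np.cos(.14),np.sin(.14)
    Yr=Rs@[0,c,-s];Xr=Rs[:,0];Zr=np.cross(Xr,Yr)
    return np.c_[Xr,Yr,Zr],o+[0,0,.172]
def hang(ps,y,dx,dz,yc=0):  # TCP pose for hook at rail coords (mm)
    Rr,o=rail(ps); h=o+Rr@np.array([dx,y,dz])/1e3
    return h+Rr@np.array([-10,yc,56.2])/1e3, tool(Rr[:,0],-Rr[:,2])
E
python3 - <<'E'
from k import *
st8(); o=robot.get_obs(); print(o['grip_force'])
p1,R1=hang(ps,-100,-90,30); print(p1); plan(p1,R1)
E
```

```text
t 16.2 q [-0.829  0.347  1.591  0.003  1.193 -2.224] p [ 0.4391 -0.3139  0.2586] z [ 0.009 -0.006 -1.   ] w 0.0111 f [ 1.6 -1.2 -2.9]
40.03218412399292
[ 0.56093165 -0.05085497  0.27131093]
n 4 rows 4 ang 90.7 dist 0.29
-0.184 0.701 -0.033 0.018 -0.016 0.251 1
0.098 0.717 -0.053 0.018 -0.016 0.251 1
0.363 0.623 -0.078 0.018 -0.016 0.251 1
0.572 0.434 -0.105 0.018 -0.016 0.251 1
```

Emit:
move_arm:
  moves: "-0.1 0.35 -0.02 0.009 -0.008 0.08 0.05; -0.184 0.7 -0.033 0.018 -0.016 0.17 0.05; -0.184 0.7 -0.033 0.018 -0.016 0.251 0.05; -0.184 0.7 -0.033 0.018 -0.016 0.251 0.05"

```text
time: 16.6
position: [0.4678, -0.2457, 0.2582]
tool_rot: [0.281, 0.96, -0.015, 0.013]
ft_force: [0.2, 0.7, -3.2]
grip_width: 0.0115
grip_force: 40.0
```

Emit:
move_arm:
  moves: "0.05 0.35 -0.02 0.009 -0.008 0.08 0.05; 0.098 0.717 -0.053 0.018 -0.016 0.17 0.05; 0.098 0.717 -0.053 0.018 -0.016 0.251 0.05; 0.098 0.717 -0.053 0.018 -0.016 0.251 0.05"

```text
time: 17.0
position: [0.4987, -0.1811, 0.262]
tool_rot: [0.462, 0.886, -0.03, 0.024]
ft_force: [1.1, -0.4, -3.9]
grip_width: 0.0117
grip_force: 40.0
```

Emit:
move_arm:
  moves: "0.18 0.31 -0.04 0.009 -0.008 0.08 0.05; 0.363 0.623 -0.078 0.018 -0.016 0.17 0.05; 0.363 0.623 -0.078 0.018 -0.016 0.251 0.05; 0.363 0.623 -0.078 0.018 -0.016 0.251 0.05"

```text
time: 17.4
position: [0.5294, -0.1163, 0.2656]
tool_rot: [0.626, 0.778, -0.043, 0.034]
ft_force: [-0.5, -1.3, -3.1]
grip_width: 0.0114
grip_force: 40.0
```

Emit:
move_arm:
  moves: "0.28 0.22 -0.05 0.009 -0.008 0.08 0.05; 0.572 0.434 -0.105 0.018 -0.016 0.17 0.05; 0.572 0.434 -0.105 0.018 -0.016 0.251 0.05; 0.572 0.434 -0.105 0.018 -0.016 0.251 0.05; 0.572 0.434 -0.105 0.018 -0.016 0.251 0.05"

```text
time: 17.9
position: [0.5594, -0.0514, 0.2691]
tool_rot: [0.767, 0.638, -0.054, 0.042]
ft_force: [-0.3, -0.8, -4.4]
grip_width: 0.0115
grip_force: 40.0
```

```bash
python3 - <<'E'
from k import *
st8(); p1,R1=hang(ps,-100,-90,30); plan(p1,R1)
c=cam('wrist');a=cam('scene');b=cam('side')
o=robot.get_obs();Rt=R.from_quat(o['tool_rot']).as_matrix();pt=np.array(o['position'])
Rc=np.c_[Rt[:,1],-Rt[:,0]*1,-Rt[:,2]]; Rc[:,1]=np.cross(Rc[:,2],Rc[:,0]); pc=pt-Rc@np.array([-14,0,156.2])/1e3
im=np.ascontiguousarray(c['image'][:,:,::-1]); draw(c,im,Ts(ps),STD)
im=cv2.resize(im,(430,322)); S=[]
for k,(x0,y0) in ((a,(175,170)),(b,(175,130))):
    s=4; i=cv2.resize(k['image'][y0:y0+150,x0:x0+92,::-1],None,fx=s,fy=s,interpolation=cv2.INTER_CUBIC);draw(k,i,(Rc,pc),CAS,x0,y0,s)
    S.append(i)
big=np.zeros((600,800,3),np.uint8); big[:322,:430]=im; big[:600,432:800]=S[0]
i=cv2.resize(S[1],None,fx=.46,fy=.46); big[324:324+i.shape[0],:i.shape[1]]=i
cv2.imwrite('pics/k.png',big)
E
```

```text
t 17.9 q [-0.211  0.387  1.503 -0.144  1.255  0.016] p [ 0.5594 -0.0514  0.2691] z [-0.029 -0.134 -0.991] w 0.0115 f [-0.3 -0.8 -4.4]
n 1 rows 2 ang 0.3 dist 0.003
0.006 0.014 -0.023 -0.002 -0.002 0.002 1
```

View pics/k.png

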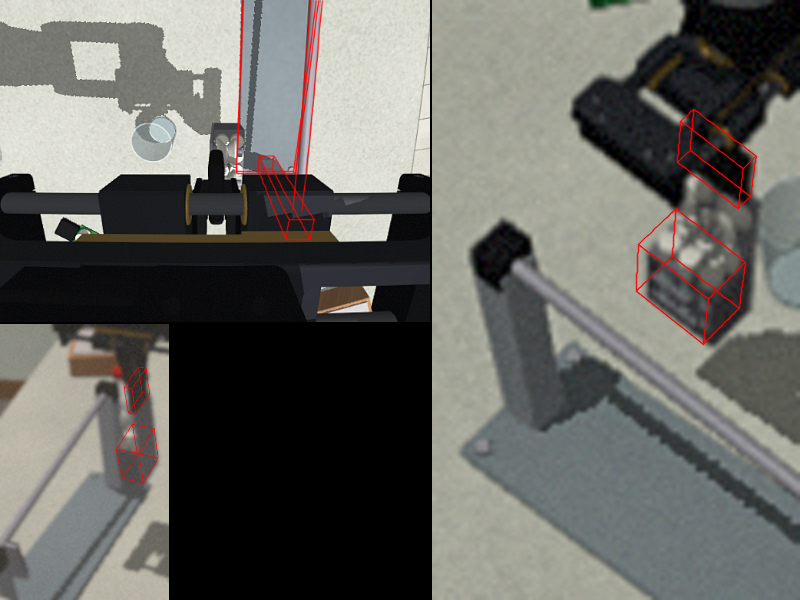

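The last picture shows the cassette held upright on the robot side of the rail, within about 2 mm of its wireframe in the scene view. I refine the rail line with brightness profiles taken across it.

```bash
python3 - <<'E'
from k import *
from scipy.ndimage import map_coordinates
for n in('scene','side'):
    c=load(n); g=c['image'].mean(2)
    for y in(-140,-110,-80,-40,0,40,80,110):
        P=proj(c,W(Ts(ps),[railp(y),railp(y+5)])); d=P[1]-P[0]; d/=np.linalg.norm(d); nrm=np.array([-d[1],d[0]])
        k=np.arange(-6,6.1,1); prof=np.mean([map_coordinates(g,[(P[0]+nrm*0)[1]+k*nrm[1]+s*d[1],P[0][0]+k*nrm[0]+s*d[0]],order=1) for s in np.linspace(-4,4,9)],0)
        r=np.linalg.norm(proj(c,W(Ts(ps),[railp(y,0,0)]))-proj(c,W(Ts(ps),[railp(y,0,6)])))
        print(n,y,P[0].round(0),nrm.round(2),r.round(1),prof.astype(int).tolist())
E
```

```text
scene -140 [206. 244.] [-0.63  0.78] 1.2 [159, 160, 162, 158, 134, 124, 144, 137, 113, 113, 122, 114, 100]
scene -110 [215. 251.] [-0.63  0.78] 1.1 [158, 160, 162, 154, 128, 127, 145, 133, 113, 136, 161, 161, 146]
scene -80 [224. 258.] [-0.63  0.78] 1.1 [158, 161, 164, 153, 126, 130, 145, 129, 113, 144, 164, 133, 85]
scene -40 [236. 268.] [-0.63  0.78] 1.1 [153, 164, 163, 146, 123, 135, 145, 123, 118, 152, 149, 121, 112]
scene 0 [248. 277.] [-0.62  0.78] 1.1 [166, 169, 166, 140, 123, 140, 143, 120, 123, 137, 120, 113, 114]
scene 40 [260. 287.] [-0.62  0.78] 1.0 [169, 168, 165, 135, 124, 145, 141, 115, 104, 112, 114, 114, 116]
scene 80 [273. 297.] [-0.62  0.78] 1.0 [161, 162, 156, 127, 126, 148, 137, 109, 98, 110, 113, 114, 109]
scene 110 [283. 305.] [-0.62  0.78] 1.0 [159, 160, 151, 125, 129, 146, 134, 106, 100, 110, 113, 112, 100]
side -140 [227. 176.] [-0.81 -0.58] 1.6 [106, 107, 111, 114, 111, 108, 116, 135, 150, 159, 167, 171, 172]
side -110 [222. 182.] [-0.81 -0.58] 1.6 [151, 160, 165, 163, 148, 125, 122, 137, 152, 161, 169, 172, 172]
side -80 [218. 189.] [-0.81 -0.58] 1.7 [175, 176, 173, 165, 144, 122, 123, 141, 155, 165, 171, 173, 173]
side -40 [211. 198.] [-0.81 -0.58] 1.7 [177, 177, 175, 164, 141, 121, 127, 143, 157, 168, 174, 176, 176]
side 0 [204. 208.] [-0.81 -0.58] 1.7 [178, 178, 174, 160, 134, 119, 129, 147, 161, 171, 175, 176, 176]
side 40 [197. 218.] [-0.82 -0.58] 1.7 [177, 177, 174, 157, 131, 121, 134, 149, 162, 171, 176, 177, 177]
side 80 [189. 228.] [-0.82 -0.58] 1.7 [175, 174, 167, 146, 122, 121, 138, 152, 161, 169, 173, 174, 173]
side 110 [184. 237.] [-0.82 -0.58] 1.7 [175, 174, 165, 142, 121, 124, 140, 153, 164, 170, 174, 175, 175]
```

```bash
python3 - <<'E'
from k import *
st8(); p1,R1=hang(ps,-105,-60,12); p2,R2=hang(ps,-105,0,12)
plan(p1,R1);plan(p2,R2,p1,R1)
E
```

```text
t 18.05 q [-0.211  0.386  1.503 -0.144  1.255  0.02 ] p [ 0.5595 -0.0513  0.2695] z [-0.028 -0.134 -0.991] w 0.0114 f [ 1.  -0.6 -3.5]
n 1 rows 2 ang 0.2 dist 0.036
-0.046 0.314 0.160 -0.002 -0.002 -0.000 1
n 1 rows 3 ang 0.0 dist 0.06
-0.000 0.600 0.000 0.000 0.000 0.000 1
```

Emit:
move_arm:
  moves: "-0.02 0.15 0.08 -0.002 -0.002 0 0.05; -0.046 0.314 0.16 -0.002 -0.002 0 0.05; -0.046 0.314 0.16 -0.002 -0.002 0 0.05; -0.046 0.314 0.16 -0.002 -0.002 0 0.05; -0.046 0.314 0.16 -0.002 -0.002 0 0.05"

```text
time: 18.55
position: [0.5891, -0.0624, 0.2543]
tool_rot: [0.768, 0.637, -0.054, 0.045]
ft_force: [-0.0, -0.0, -3.3]
grip_width: 0.0114
grip_force: 40.0
```

```bash
python3 - <<'E'
from k import *
st8(); p2,R2=hang(ps,-105,0,12)
plan(p2,R2)
Rr,o=rail(ps)
# cassette vs rail in scene: predicted corner pixels
c=cam('scene'); cam('side')
E
```

```text
t 18.55 q [-0.218  0.443  1.451 -0.148  1.246  0.016] p [ 0.5891 -0.0624  0.2543] z [-0.026 -0.137 -0.99 ] w 0.0114 f [-0.  -0.  -3.3]
n 1 rows 3 ang 0.0 dist 0.06
-0.012 0.602 0.003 -0.000 0.000 -0.000 1
```

Slide in slowly and watch the force.

Emit:
move_arm:
  moves: "0 0.1 0 0 0 0 0.05; -0.01 0.2 0.003 0 0 0 0.05; -0.01 0.28 0.003 0 0 0 0.05; -0.01 0.34 0.003 0 0 0 0.05; -0.01 0.38 0.003 0 0 0 0.05; -0.01 0.4 0.003 0 0 0 0.05"

```text
time: 19.25
position: [0.6291, -0.071, 0.2541]
tool_rot: [0.768, 0.637, -0.054, 0.045]
ft_force: [-0.3, -0.1, -2.8]
grip_width: 0.0114
grip_force: 40.0
```

Emit:
move_arm:
  moves: "0 0.04 0 0 0 0 0.05; 0 0.08 0 0 0 0 0.05; 0 0.12 0 0 0 0 0.05; 0 0.15 0 0 0 0 0.05; 0 0.15 0 0 0 0 0.05; 0 0.15 0 0 0 0 0.05"

```text
time: 19.85
position: [0.6433, -0.0736, 0.2543]
tool_rot: [0.768, 0.637, -0.054, 0.045]
ft_force: [-0.4, 0.4, -3.2]
grip_width: 0.0109
grip_force: 40.0
```

```bash
cat >> k.py <<'E'
def where():
    o=robot.get_obs();Rt=R.from_quat(o['tool_rot']).as_matrix();pt=np.array(o['position'])
    Rr,oo=rail(ps); X=Rt[:,1];Z=-Rt[:,2];Rc=np.c_[X,np.cross(Z,X),Z]
    h=pt+Rc@np.array([10,0,-56.2])/1e3; print('hook in rail mm',(Rr.T@(h-oo)*1e3).round(1),'f rail',(Rr.T@o['ft_force']).round(1))
E
python3 - <<'E'
from k import *
st8();where();p2,R2=hang(ps,-105,0,12);plan(p2,R2)
E
```

```text
t 19.85 q [-0.216  0.523  1.309 -0.145  1.308  0.007] p [ 0.6433 -0.0736  0.2543] z [-0.025 -0.137 -0.99 ] w 0.0109 f [-0.4  0.4 -3.2]
hook in rail mm [  -4.8 -104.8   12.1] f rail [-0.4  0.7 -3.2]
n 1 rows 2 ang 0.1 dist 0.005
-0.002 0.049 0.001 0.000 0.000 -0.001 1
```

Emit:
move_arm:
  moves: "0 0.025 0 0 0 0 0.05; 0 0.05 0 0 0 0 0.05; 0 0.07 0 0 0 0 0.05; 0 0.08 0 0 0 0 0.05; 0 0.08 0 0 0 0 0.05"

```text
time: 20.35
position: [0.6514, -0.0752, 0.2543]
tool_rot: [0.768, 0.637, -0.054, 0.045]
ft_force: [0.8, 0.5, -3.7]
grip_width: 0.0115
grip_force: 40.0
```

Emit:
move_arm:
  moves: "0 0.01 0 0 0 0 0.05; 0 0.01 0 0 0 0 0.05; 0 0.01 0 0 0 0 0.05"

```text
time: 20.65
position: [0.6522, -0.0753, 0.2543]
tool_rot: [0.768, 0.637, -0.054, 0.045]
ft_force: [-0.0, -0.9, -3.4]
grip_width: 0.0112
grip_force: 40.0
```

Emit:
move_arm:
  moves: "0 0.01 0 0 0 0 0.05; 0 0.01 0 0 0 0 0.05; 0 0.01 0 0 0 0 0.05"

```text
time: 20.95
position: [0.6532, -0.0755, 0.2543]
tool_rot: [0.768, 0.637, -0.054, 0.045]
ft_force: [0.3, -0.3, -3.8]
grip_width: 0.0112
grip_force: 40.0
```

```bash
python3 - <<'E'
from k import *
where()
E
```

```text
hook in rail mm [   5.3 -104.8   12.2] f rail [ 0.3  0.2 -3.8]
```

Emit:
move_arm:
  moves: "0 0.01 0 0 0 0 0.05; 0 0.01 0 0 0 0 0.05; 0 0.01 0 0 0 0 0.05"

```text
time: 21.25
position: [0.6543, -0.0757, 0.2543]
tool_rot: [0.768, 0.637, -0.054, 0.045]
ft_force: [0.0, 0.0, -3.5]
grip_width: 0.0116
grip_force: 40.0
```

Emit:
move_arm:
  moves: "0 0.01 0 0 0 0 0.05; 0 0.01 0 0 0 0 0.05; 0 0.01 0 0 0 0 0.05"

```text
time: 21.55
position: [0.6552, -0.0759, 0.2543]
tool_rot: [0.768, 0.637, -0.054, 0.045]
ft_force: [-1.3, 0.2, -3.2]
grip_width: 0.0113
grip_force: 40.0
```

Emit:
move_arm:
  moves: "0 0.01 0 0 0 0 0.05; 0 0.01 0 0 0 0 0.05; 0 0.01 0 0 0 0 0.05"

```text
time: 21.85
position: [0.6561, -0.0761, 0.2543]
tool_rot: [0.768, 0.637, -0.054, 0.045]
ft_force: [-0.9, 0.0, -4.0]
grip_width: 0.0116
grip_force: 40.0
```

```bash
python3 - <<'E'
from k import *
where()
E
```

```text
hook in rail mm [   8.3 -104.8   12.1] f rail [-0.9  0.4 -3.9]
```

Emit:
move_arm:
  moves: "0 0.01 0 0 0 0 0.05; 0 0.01 0 0 0 0 0.05; 0 0.01 0 0 0 0 0.05"

```text
time: 22.15
position: [0.6569, -0.0762, 0.2542]
tool_rot: [0.768, 0.637, -0.054, 0.045]
ft_force: [-0.8, 0.5, -3.5]
grip_width: 0.0112
grip_force: 40.0
```

Emit:
move_arm:
  moves: "0 0.01 0 0 0 0 0.05; 0 0.01 0 0 0 0 0.05; 0 0.01 0 0 0 0 0.05"

```text
time: 22.45
position: [0.6578, -0.0764, 0.2542]
tool_rot: [0.768, 0.637, -0.054, 0.045]
ft_force: [-1.6, -0.6, -2.8]
grip_width: 0.0109
grip_force: 40.1
```

```bash
python3 - <<'E'
from k import *
where()
E
```

```text
hook in rail mm [   9.9 -104.8   12.1] f rail [-1.5 -0.5 -2.9]
```

Emit:
move_arm:
  moves: "0 0.01 0 0 0 0 0.05; 0 0.01 0 0 0 0 0.05; 0 0.01 0 0 0 0 0.05"

```text
time: 22.75
position: [0.6586, -0.0766, 0.2542]
tool_rot: [0.768, 0.637, -0.054, 0.045]
ft_force: [-3.0, 1.2, -3.0]
grip_width: 0.0111
grip_force: 40.3
```

Emit:
move_arm:
  moves: "0 0.01 0 0 0 0 0.05; 0 0.01 0 0 0 0 0.05; 0 0.01 0 0 0 0 0.05"

```text
time: 23.05
position: [0.6596, -0.0767, 0.2541]
tool_rot: [0.768, 0.637, -0.054, 0.045]
ft_force: [-2.6, 0.8, -2.6]
grip_width: 0.0116
grip_force: 40.5
```

```bash
python3 - <<'E'
from k import *
where(); o=robot.get_obs(); print(o['moment'])
E
```

```text
hook in rail mm [  11.7 -104.7   11.9] f rail [-2.7  0.6 -2.5]
[ 0.39509877  0.92998385 -0.05622009]
```

Contact built up from about 8 mm, and 7 mm was expected, so the rail centre lies at an estimated dx of about +1 mm. I back off 10.7 mm and lower.

Emit:
move_arm:
  moves: "0 -0.05 0 0 0 0 0.05; 0 -0.09 0 0 0 0 0.05; 0 -0.107 0 0 0 0 0.05; 0 -0.107 0 0 0 0 0.05"

```text
time: 23.45
position: [0.6502, -0.075, 0.2548]
tool_rot: [0.768, 0.637, -0.053, 0.046]
ft_force: [-0.7, -1.1, -4.1]
grip_width: 0.0115
grip_force: 40.0
```

Emit:
move_arm:
  moves: "0 0 0.02 0 0 0 0.05; 0 0 0.04 0 0 0 0.05; 0 0 0.06 0 0 0 0.05; 0 0 0.07 0 0 0 0.05; 0 0 0.07 0 0 0 0.05; 0 0 0.07 0 0 0 0.05"

```text
time: 24.05
position: [0.6495, -0.0758, 0.2473]
tool_rot: [0.768, 0.637, -0.054, 0.045]
ft_force: [0.0, -1.3, -4.0]
grip_width: 0.0114
grip_force: 40.0
```

```bash
python3 - <<'E'
from k import *
where(); o=robot.get_obs(); print(o['moment'])
E
```

```text
hook in rail mm [   1.7 -104.8    5.1] f rail [ 0.3 -0.7 -4.1]
[ 0.17901479 -0.12378476  0.02490522]
```

Emit:
move_arm:
  moves: "0 -0.005 0.01 0 0 0 0.05; 0 -0.005 0.01 0 0 0 0.05; 0 -0.005 0.02 0 0 0 0.05; 0 -0.005 0.02 0 0 0 0.05"

```text
time: 24.45
position: [0.6488, -0.076, 0.2453]
tool_rot: [0.768, 0.637, -0.054, 0.045]
ft_force: [0.3, 0.1, -3.4]
grip_width: 0.0116
grip_force: 40.0
```

Emit:
move_arm:
  moves: "0 0 0.01 0 0 0 0.05; 0 0 0.01 0 0 0 0.05; 0 0 0.01 0 0 0 0.05"

```text
time: 24.75
position: [0.6489, -0.0761, 0.2444]
tool_rot: [0.768, 0.637, -0.054, 0.045]
ft_force: [-0.2, 0.1, -3.4]
grip_width: 0.0113
grip_force: 40.0
```

Emit:
move_arm:
  moves: "0 0 0.01 0 0 0 0.05; 0 0 0.01 0 0 0 0.05; 0 0 0.01 0 0 0 0.05"

```text
time: 25.05
position: [0.6489, -0.0763, 0.2434]
tool_rot: [0.768, 0.637, -0.054, 0.045]
ft_force: [0.1, -0.1, -3.4]
grip_width: 0.0112
grip_force: 40.0
```

```bash
python3 - <<'E'
from k import *
where()
E
```

```text
hook in rail mm [   1.2 -104.9    1.2] f rail [ 0.1  0.4 -3.4]
```

Emit:
move_arm:
  moves: "0 0 0.005 0 0 0 0.05; 0 0 0.01 0 0 0 0.05; 0 0 0.01 0 0 0 0.05"

```text
time: 25.35
position: [0.649, -0.0764, 0.2426]
tool_rot: [0.768, 0.637, -0.053, 0.045]
ft_force: [-0.0, 0.8, -3.2]
grip_width: 0.0114
grip_force: 40.0
```

Emit:
move_arm:
  moves: "0 0 0.005 0 0 0 0.05; 0 0 0.01 0 0 0 0.05; 0 0 0.01 0 0 0 0.05"

```text
time: 25.65
position: [0.6491, -0.0766, 0.242]
tool_rot: [0.768, 0.637, -0.053, 0.046]
ft_force: [0.2, 1.1, -0.4]
grip_width: 0.0114
grip_force: 40.0
```

```bash
python3 - <<'E'
from k import *
where()
E
```

```text
hook in rail mm [   1.5 -104.9   -0.3] f rail [-0.   1.2 -0.2]
```

The contact height matches the seated height (dz ≈ 0) and the weight is on the rail. Release.

Emit:
move_arm:
  moves: "0 0 0 0 0 0 1; 0 0 0 0 0 0 1; 0 0 0 0 0 0 1; 0 0 0 0 0 0 1; 0 0 0 0 0 0 1; 0 0 0 0 0 0 1; 0 0 0 0 0 0 1; 0 0 0 0 0 0 1"

```text
time: 26.45
position: [0.6488, -0.0766, 0.2414]
tool_rot: [0.768, 0.637, -0.054, 0.045]
ft_force: [0.3, -0.0, -0.9]
grip_width: 0.0674
grip_force: 0.0
```

Emit:
move_arm:
  moves: "0 0 -0.1 0 0 0 1; 0 0 -0.3 0 0 0 1; 0 0 -0.5 0 0 0 1; 0 0 -0.7 0 0 0 1; 0 0 -0.9 0 0 0 1; 0 0 -0.9 0 0 0 1; 0 0 -0.9 0 0 0 1; 0 0 -0.9 0 0 0 1; 0 0 -0.9 0 0 0 1; 0 0 -0.9 0 0 0 1; 0 0 -0.9 0 0 0 1; 0 0 -0.9 0 0 0 1"

```text
time: 27.65
position: [0.651, -0.0642, 0.3302]
tool_rot: [0.768, 0.637, -0.054, 0.045]
ft_force: [0.4, 1.2, -0.4]
grip_width: 0.0868
grip_force: 0.0
```

Emit:
move_arm:
  moves: "0 0 0 0 0 0 1; 0 0 0 0 0 0 1; 0 0 0 0 0 0 1; 0 0 0 0 0 0 1; 0 0 0 0 0 0 1; 0 0 0 0 0 0 1; 0 0 0 0 0 0 1; 0 0 0 0 0 0 1; 0 0 0 0 0 0 1; 0 0 0 0 0 0 1; 0 0 0 0 0 0 1; 0 0 0 0 0 0 1"

```text
time: 28.85
position: [0.6511, -0.0642, 0.3306]
tool_rot: [0.768, 0.637, -0.054, 0.045]
ft_force: [-0.2, 0.1, -0.4]
grip_width: 0.0872
grip_force: 0.0
```

Emit:
move_arm:
  moves: "0 0 0 0 0 0 1; 0 0 0 0 0 0 1; 0 0 0 0 0 0 1; 0 0 0 0 0 0 1; 0 0 0 0 0 0 1; 0 0 0 0 0 0 1; 0 0 0 0 0 0 1; 0 0 0 0 0 0 1; 0 0 0 0 0 0 1; 0 0 0 0 0 0 1; 0 0 0 0 0 0 1; 0 0 0 0 0 0 1"

```text
time: 30.05
position: [0.651, -0.0642, 0.3306]
tool_rot: [0.768, 0.637, -0.054, 0.045]
ft_force: [0.0, 1.1, -0.4]
grip_width: 0.0872
grip_force: 0.0
```

Emit:
move_arm:
  moves: "0 0 0 0 0 0 1; 0 0 0 0 0 0 1; 0 0 0 0 0 0 1; 0 0 0 0 0 0 1; 0 0 0 0 0 0 1; 0 0 0 0 0 0 1; 0 0 0 0 0 0 1; 0 0 0 0 0 0 1; 0 0 0 0 0 0 1; 0 0 0 0 0 0 1; 0 0 0 0 0 0 1; 0 0 0 0 0 0 1"

```text
time: 31.25
position: [0.6511, -0.0642, 0.3306]
tool_rot: [0.768, 0.637, -0.054, 0.045]
ft_force: [0.1, -0.2, -0.5]
grip_width: 0.087
grip_force: 0.0
```

```bash
python3 - <<'E'
from k import *
st8(); Rr,o=rail(ps); S=[]
prev={n:load(n)['image'].astype(int) for n in('scene','side')}
h=o+Rr@[0,.118,0]; T=(Rr,h-Rr@[-.004,0,.1])
A=cam('scene');B=cam('side')
for c,n in((A,'scene'),(B,'side')):
    u,v=proj(c,h)[0]; x0,y0=int(u-33),int(v-50); s=6
    i=cv2.resize(c['image'][y0:y0+100,x0:x0+66,::-1],None,fx=s,fy=s,interpolation=cv2.INTER_CUBIC);draw(c,i,T,CAS,x0,y0,s);S.append(i)
    # moving?
c2=cam('scene'); d=abs(c2['image'].astype(int)-A['image'].astype(int)).max(2); print('moving px',(d>60).sum())
cv2.imwrite('pics/l.png',np.hstack(S))
E
```

```text
t 31.25 q [-1.990e-01  4.760e-01  1.182e+00 -1.410e-01  1.481e+00 -1.000e-03] p [ 0.6511 -0.0642  0.3306] z [-0.025 -0.137 -0.99 ] w 0.087 f [ 0.1 -0.2 -0.5]
moving px 0
```

View pics/l.png

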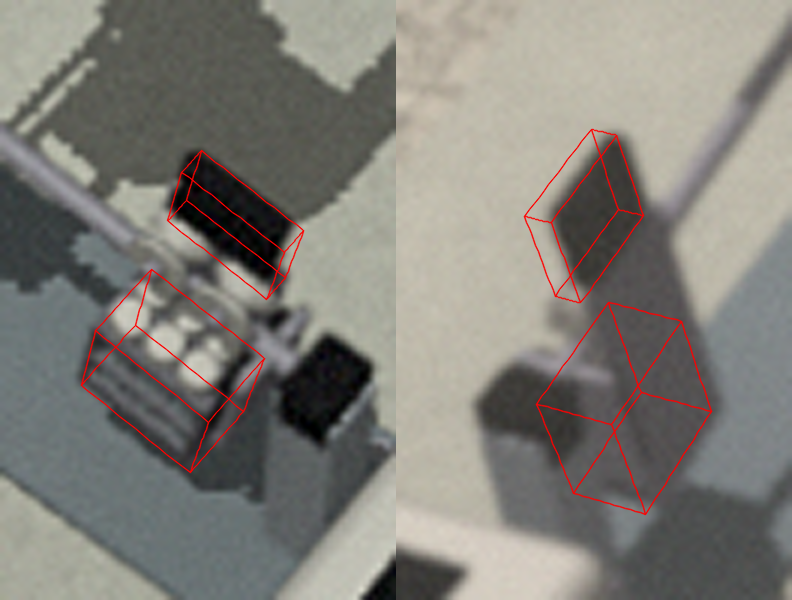

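The cassette hangs by both rollers next to the stop post: grip at (240,215) and block at (170,370) in the scene crop, matching the parked wireframe to a few mm. I wait a little and check that it is still.

Emit:
move_arm:
  moves: "0 0 0 0 0 0 1; 0 0 0 0 0 0 1; 0 0 0 0 0 0 1; 0 0 0 0 0 0 1; 0 0 0 0 0 0 1; 0 0 0 0 0 0 1; 0 0 0 0 0 0 1; 0 0 0 0 0 0 1; 0 0 0 0 0 0 1; 0 0 0 0 0 0 1; 0 0 0 0 0 0 1; 0 0 0 0 0 0 1"

```text
time: 32.6
position: [0.651, -0.0642, 0.3306]
tool_rot: [0.768, 0.637, -0.054, 0.045]
ft_force: [-0.5, 0.7, -1.0]
grip_width: 0.0869
grip_force: 0.0
```

```bash
python3 - <<'E'
from k import *
a=load('scene');Rr,o=rail(ps);u,v=proj(a,o+Rr@[0,.118,0])[0].astype(int)
s=np.s_[v-30:v+30,u-25:u+20]
b=cam('scene'); print(cv2.phaseCorrelate(a['image'].mean(2)[s],b['image'].mean(2)[s]))
E
```

```text
((0.5502152051240827, 0.01960120925747333), 0.9576753262590311)
```

Emit:
move_arm:
  moves: "0 0 0 0 0 0 1; 0 0 0 0 0 0 1; 0 0 0 0 0 0 1; 0 0 0 0 0 0 1; 0 0 0 0 0 0 1; 0 0 0 0 0 0 1; 0 0 0 0 0 0 1; 0 0 0 0 0 0 1; 0 0 0 0 0 0 1; 0 0 0 0 0 0 1; 0 0 0 0 0 0 1; 0 0 0 0 0 0 1"

```text
time: 33.85
position: [0.651, -0.0641, 0.3306]
tool_rot: [0.768, 0.637, -0.054, 0.045]
ft_force: [0.8, -0.1, 0.2]
grip_width: 0.0873
grip_force: 0.0
```

```bash
python3 - <<'E'
from k import *
a=load('scene');Rr,o=rail(ps);u,v=proj(a,o+Rr@[0,.118,0])[0].astype(int)
s=np.s_[v-30:v+30,u-25:u+20]; w=cv2.createHanningWindow((45,60),cv2.CV_64F)
b=cam('scene');b2=cam('scene')
for x,y in((a,b),(b,b2)): print(cv2.phaseCorrelate(x['image'].mean(2)[s],y['image'].mean(2)[s],w), abs(x['image'].mean(2)[s]-y['image'].mean(2)[s]).max())
E
```

```text
((0.3739931069628817, -0.041973718745747846), 0.9779860825513728) 24.333333333333332
((0.5097770858666486, 0.01241478739184032), 1.0048234446040587) 23.666666666666664
```

```bash
python3 -c "
from rig import robot
print(robot.hand_in())"
```

```text
the job is handed in; nothing more can be done
None
```

The job is handed in (no verdict was returned): I stood the cassette upright and let go, then hooked it on the upper end of the rail; it rolled down untouched and now hangs still at the rubber stop, within a few mm of the parked position in the last picture.

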